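# Release a relay box from its push-to-release test nest and kit it on the layout board

### The job

The grey relay box is latched down in its push-to-release test nest, level with the rim. Press it in until the latch lets go and it springs up, then take it out and set it down gently on the layout board, flat inside the empty rectangular outline (either way round), and let go. Leave the tape roll on the board where it is.

Things in the scene. Friction and masses are not known exactly. Their poses are not given: they have to be found in the camera images.
- relay_box: Loose grey enclosure, 60 (x) x 95 (y) x 45 (z) mm, about 0.11 kg. Origin: centre of its underside. Its block spans x -30..30, y -37..48, top face 43 mm up; two black cable glands fill y -48..-37, z 11..25. Grip it across x, at y about +5. At the start it sits in the nest, axes along the nest's, top face level with the rim, so there is nothing to grip.
- nest: Fixed grey push-to-release nest, box 86 (x) x 121 (y) x 77 (z) mm on a foot plate 98 x 133 x 4 mm; pocket open at the top, 66 x 101 mm. Origin: centre of its underside. The relay box stands in it on a sprung platform, held by a latch; once up, 30 mm of the box stand above the rim, 13 mm stay in the pocket with 3 mm play on each side. Three small terminals on its -y end.
- nest_lift (a joint): Height in m of the nest's sprung platform: 0 latched (platform surface 34 mm above the nest's underside), -0.008 hard stop, +0.030 sprung out. Pressing the box straight down 3 mm or more (3 to 5 N) frees the latch; when the press is taken away the platform rises within about 1 s and stays up. It does not latch again.
- board: Fixed flat light plywood layout board, 205 (x) x 130 (y) x 4 mm, lying on the bench, with black drawn outlines: an empty rectangle 76 (x) x 111 (y) mm and a circle 74 mm across in which the tape roll lies. Origin: centre of the underside; z up.
- spot (a point): Centre of the rectangular outline, on the board's upper face (4 mm above the bench), 55 mm along +x from the board's centre; axes as the board's: the rectangle's long side runs along y.
- tape_roll: Black tape roll lying flat in the circle on the board, 60 mm across, 19 mm high, loose, to be left there; origin: centre of the underside. It lies about 113 mm from the spot, towards the board's -x.

How it is judged:
By the outcome, as a careful person would: the job done as asked, in the order asked, and still so for the second after the job is handed in, with the robot touching nothing.
It also fails if it takes over 48 s, if anything falls off the work surface, if the arm or the gripper's body presses on something with over 40 N, if the wrist force passes 120 N, or if a joint passes its speed limit or range.

### The arm

A 6-joint arm with a two-finger parallel gripper is mounted at the origin on a cart in front of the work surface, level with it; the furniture and walls round the work are solid. World frame = base frame: x ahead of the robot, y to its left, z up, the work surface at z = 0. Lengths are in m, angles in degrees, forces in N, time in s.
With the tool pointing down it reaches from about 0.275 to 0.825 m from the base axis. Payload 5.2 kg.
Tool frame: the origin (TCP) lies on the centre line of the jaws, within the pads' length; the fingertips stand robot.tcp_to_tips ahead of it and the grasp point (between the pads) lies 5 mm behind it (robot.tcp_to_tips is the distance from the TCP to the fingertips, in m); z points along the fingers, y is the line along which they close (so a half turn about z gives the same grasp; the last joint's range is limited). The gripper opens to 93 mm and grips with 3 to 60 N. Pads are 15 mm wide; open, the fingers measure 128 mm over their backs; the gripper's body (75 mm by 188 mm) begins 65 mm behind the grasp point.
Start: joints at [-77.739, 14.817, 87.949, -0, 77.235, -11.62], TCP at [0.223, -0.503, 0.206] pointing down, gripper open.
Joint ranges: [-179.93, 179.93], [-52.35, 119.4], [10.71, 147.94], [-69.91, 249.91], [12.55, 155.21], [-178.61, 178.61]. Speed limits (degrees/s): [147.25, 147.25, 180, 180, 180, 180].

### API

Orientations are given as [roll, pitch, yaw] about the fixed x, y, z axes, in that order (R = Rz(yaw) Ry(pitch) Rx(roll)).
In Python, from rig import robot gives the robot as it stands.
- The arm moves only by the shell command python3 -m pendant 'ROWS'. ROWS is text: rows parted by semicolons, each of 7 numbers parted by spaces: the turn, a rotation vector about the tool's x, y, z in degrees, then the shift along the tool's x, y, z in mm, then the closure, from -1 (fully open) to 1 (shut), so that 0 is half open. A call has 1 to 20 rows; each row is the pose to reach, as a shift and turn from the pose commanded when the call began, along the tool's axes at that moment; what a row does not reach only later rows make up. A row lasts 1/10 s, in which the tool goes at most 50 mm and 8.59 degrees, less where a joint would pass 70% of its speed; a pose out of reach is approached as far as the arm can. A call with a gripper value outside its range is refused whole. The fingers move at their own pace and stop on an object; the grip force is fixed at half the most. Time passes only in rows, so rows that repeat a pose let the fingers close. It gives the time, the measured TCP pose, the force, the opening and the grip force at its end, in the units of the state.
- robot.get_state(): the state, without advancing time (a new reading comes with each control period).
- robot.snapshot(name): name is "scene" or "top" or "wrist"; returns a dict with "img" (384x512x3 uint8, red, green, blue), "z_map" (384x512 float32, m along the optical axis (not along the pixel's ray), 0 where there is no reading), "fx", "fy", "cx", "cy" (pixels), "extrinsics" (4x4, takes a point from world to camera coordinates). Camera axes: x right, y down, z forward; pixel columns grow to the right and rows downward; lengths in m; the calibration is good to about 2 mm. A picture is of the moment at which its call begins.
- robot.finish_job(): hands the job in; it is judged then, once.
The state is a dict: "clock": time; "joint_positions": joint angles; "qd": joint speeds; "tau": joint torques, N m; "eef_pos": TCP position; "orientation": TCP orientation; "wrist_force": force on the tool from outside, world axes, zero at the start; "moment": the same for the moment, N m; "finger_gap": finger opening in m; "gripper_force": force on a finger pad.
Only numpy, scipy, OpenCV 4.12 (cv2) and the standard library are available. Lean on these libraries where they do the work, as an engineer would, in place of code of your own. Each camera call takes 0.05 s, during which the arm holds its last target. There are 200 camera calls.

## Working session

There is one attempt and no reset: what is moved stays moved. The work goes in short steps, Python scripts to look and compute and a shell command to move; the robot and the scene stay as the last step left them, time stands still between calls to the robot, and variables do not carry over. Pictures are saved under pics/ and viewed, at most 10 in all, crops included, and the job is handed in when it is done.

```bash
mkdir -p pics; cat > h.py <<'E'
from rig import robot
import numpy as np, cv2
def snap(n,f):
    s=robot.snapshot(n); np.savez('/tmp/'+f+'.npz',**s); cv2.imwrite('pics/'+f+'.png',cv2.cvtColor(s['img'],cv2.COLOR_RGB2BGR)); return s
def load(f): return np.load('/tmp/'+f+'.npz')
def cloud(s):
    z=s['z_map'].astype(float); v,u=np.mgrid[:384,:512]
    p=np.stack([(u-s['cx'])/s['fx']*z,(v-s['cy'])/s['fy']*z,z],-1)
    E=s['extrinsics']; return (p-E[:3,3])@E[:3,:3]
def ray(s,u,v,h):
    E=s['extrinsics'];R=E[:3,:3];c=-R.T@E[:3,3]
    d=R.T@np.array([(u-s['cx'])/s['fx'],(v-s['cy'])/s['fy'],1]); return c+d*(h-c[2])/d[2]
E
python3 - <<'E'
from h import *
s=snap('top','top1'); snap('scene','sc1')
print(robot.get_state(), robot.tcp_to_tips)
E
```

```text
{'clock': 0.1, 'joint_positions': array([-7.77386597e+01,  1.48560640e+01,  8.80043255e+01,  1.09055910e-03,
        7.72344378e+01, -1.16201225e+01]), 'qd': array([ 0.0569325 , -0.07856471, -0.19004501, -0.00233428,  0.1193782 ,
       -0.02341174]), 'tau': array([ 3.40609964e-03, -4.38209903e+01, -2.84645194e+01,  7.21556204e-02,
        3.61694873e-02, -3.80777146e-05]), 'eef_pos': array([ 0.22257866, -0.50239604,  0.20539502]), 'orientation': array([-1.79907330e+02, -2.01416991e-02,  2.38812047e+01]), 'wrist_force': array([ 0.40812189,  0.13940204, -0.15464556]), 'moment': array([ 0.02022874, -0.0065006 ,  0.05525568]), 'gripper_force': 0.0, 'finger_gap': 0.09328714884450136} 0.014
```

View pics/top1.png

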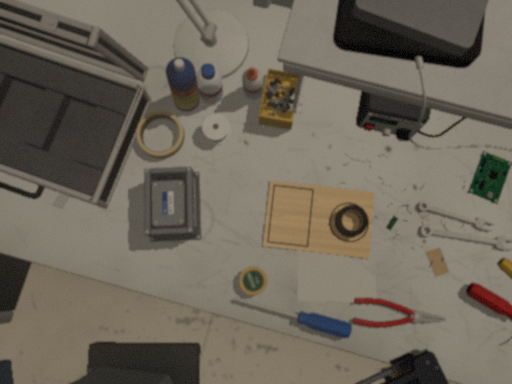

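View pics/sc1.png

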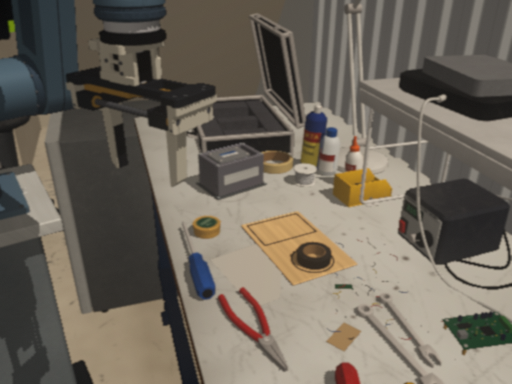

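```bash
python3 - <<'E'
from h import *
s=load('top1'); P=cloud(s)
a=s['img'][155:265,130:230]; b=s['img'][170:265,255:385]
A=cv2.resize(a,None,fx=5,fy=5,interpolation=cv2.INTER_CUBIC)[:,:400*5//5+0]
A=cv2.resize(a,(380,418),interpolation=cv2.INTER_CUBIC); B=cv2.resize(b,(416,304),interpolation=cv2.INTER_CUBIC)
C=np.zeros((420,800,3),np.uint8); C[:418,:380]=A; C[:304,384:800]=B
cv2.imwrite('pics/crop.png',C[...,::-1])
for u,v in [(172,203),(172,160),(265,215),(350,220),(290,215)]: print(u,v,P[v,u].round(4))
for u,v in [(0,0),(511,0),(0,383),(172,203)]: print(ray(s,u,v,0).round(3))
# planes
m=(P[...,2]>.068)&(P[...,2]<.09); 
reg=np.zeros_like(m); reg[160:250,138:210]=1; m&=reg
q=P[m][:,:2].astype(np.float32); print('nest top',len(q),np.median(P[m][:,2]),cv2.minAreaRect(q))
E
```

```text
172 203 [ 0.5056 -0.2161  0.0772]
172 160 [ 0.6043 -0.1991 -0.0017]
265 215 [ 4.955e-01 -3.839e-01  3.000e-04]
350 220 [ 0.4861 -0.5471  0.0069]
290 215 [ 0.4953 -0.4321  0.0046]
[0.947 0.175 0.   ]
[ 0.954 -0.898 -0.   ]
[0.181 0.101 0.   ]
[ 0.518 -0.203  0.   ]
nest top 2740 0.07688063321397023 ((0.5126105546951294, -0.20837055146694183), (0.12169703841209412, 0.08675403892993927), 3.2602639198303223)
```

View pics/crop.png

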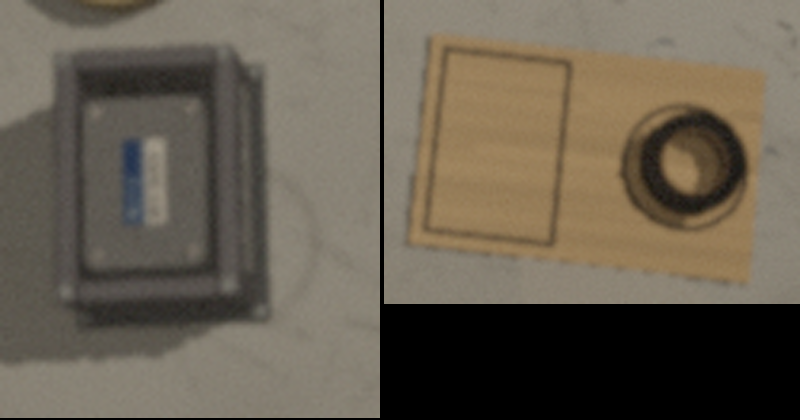

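```bash
python3 - <<'E'
from h import *
s=load('top1'); P=cloud(s)
f=lambda x,y:((x-384+.5)/3.2-.5+255,(y+.5)/3.2-.5+170)
R=np.array([ray(s,*f(*p),.004)[:2] for p in [(445,48),(570,64),(553,243),(427,231)]])
B=np.array([ray(s,*f(*p),.004)[:2] for p in [(430,36),(765,72),(748,283),(408,244)]])
for n,Q in (('rect',R),('board',B)):
    print(n,Q.mean(0),cv2.minAreaRect(Q.astype(np.float32)),np.linalg.norm(Q-np.roll(Q,-1,0),axis=1))
    d=Q[0]-Q[3]+Q[1]-Q[2]; print('long/short dir deg',np.degrees(np.arctan2(d[1],d[0])))
d=B[0]-B[1]+B[3]-B[2];d/=np.linalg.norm(d);print('x dir',np.degrees(np.arctan2(d[1],d[0])),'spot',B.mean(0)+.055*d)
# nest rim outline by pixels, scale 3.8
g=lambda x,y:((x+.5)/3.8-.5+130,(y+.5)/3.8-.5+155)
N=np.array([ray(s,*g(*p),.077)[:2] for p in [(54,52),(237,45),(240,294),(62,302)]])
print('nest',N.mean(0),np.linalg.norm(N-np.roll(N,-1,0),axis=1),[np.degrees(np.arctan2(*(a[::-1]))) for a in (N[0]-N[3],N[1]-N[2],N[0]-N[1],N[3]-N[2])])
# tall things
m=P[...,2]>.12; m&=(P[...,0]>.2)&(P[...,0]<.75)&(P[...,1]<.0)&(P[...,1]>-.7)
v,u=np.nonzero(m); print(len(u), P[m].min(0),P[m].max(0))
E
```

```text
rect [ 0.4950577  -0.43310957] ((0.49541550874710083, -0.43342676758766174), (0.07667236775159836, 0.11209914833307266), 84.56664276123047) [0.07670157 0.10941829 0.07554688 0.11209915]
long/short dir deg -5.725026301353467
board [ 0.48822142 -0.48652939] ((0.4879695475101471, -0.4867822527885437), (0.20489273965358734, 0.12837809324264526), 84.16180419921875) [0.20489271 0.12838484 0.20337202 0.12747859]
long/short dir deg -6.086429217300994
x dir 84.03554876772203 spot [ 0.49393655 -0.43182713]
nest [ 0.51131249 -0.209792  ] [0.08728461 0.11912957 0.08296124 0.11968821] [np.float64(4.451764717407266), np.float64(2.3797667667441833), np.float64(92.66738397183124), np.float64(93.01415931520178)]
23977 [ 0.22148707 -0.69998678  0.12001321] [ 7.49996959e-01 -5.02035959e-04  9.44272501e-01]
```

```bash
python3 -m pendant '0 0 2 38 -15 0 1;0 0 4 76 -31 0 1;0 0 6 113 -46 0 1;0 0 8 151 -61 0 1;0 0 10 189 -77 0 1;0 0 12 227 -92 0 1;0 0 14 265 -107 0 1;0 0 17 302 -122 0 1;0 0 19 340 -138 0 1;0 0 20.7 378 -153 0 1;0 0 20.7 378 -153 0 1;0 0 20.7 378 -153 0 1'
python3 - <<'E'
from h import *
s=snap('wrist','w1'); P=cloud(s)
st=robot.get_state(); print(st['eef_pos'],st['orientation'],st['wrist_force'],st['clock'])
m=(abs(P[...,2]-.0768)<.004)&(abs(P[...,0]-.51)<.1)&(abs(P[...,1]+.21)<.08)
print(m.sum(),cv2.minAreaRect(P[m][:,:2].astype(np.float32)))
E
```

```text
clock: 1.3
eef_pos: [0.5064, -0.2092, 0.2056]
orientation: [-180.0, 0.1, 3.3]
wrist_force: [-0.8, 0.4, 0.2]
finger_gap: 0.0028
gripper_force: 0.0
[ 0.50589403 -0.21000434  0.2056841 ] [-1.79992177e+02  7.05514921e-02  3.24899452e+00] [ 0.54284592 -0.34004558 -0.30015092] 1.35
8830 ((0.515651524066925, -0.20516061782836914), (0.12037894874811172, 0.08625408262014389), 3.268608331680298)
```

View pics/w1.png

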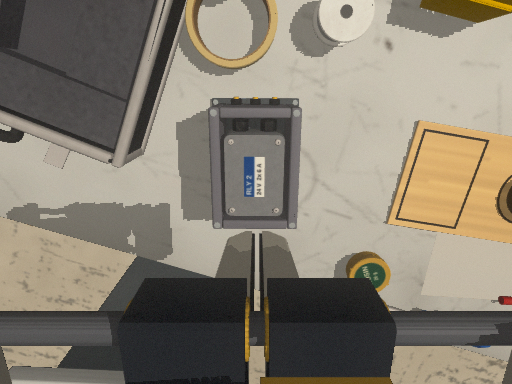

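```bash
python3 -m pendant '0 0 0 1 -1 30 1;0 0 0 2 -2 60 1;0 0 0 2.6 -2 85 1;0 0 0 2.6 -2 100 1;0 0 0 2.6 -2 108 1;0 0 0 2.6 -2 111 1;0 0 0 2.6 -2 113 1;0 0 0 2.6 -2 115 1;0 0 0 2.6 -2 117 1;0 0 0 2.6 -2 118 1;0 0 0 2.6 -2 119 1;0 0 0 2.6 -2 119.5 1;0 0 0 2.6 -2 119.5 1'
```

```text
clock: 2.65
eef_pos: [0.5089, -0.2078, 0.0866]
orientation: [180.0, 0.0, 3.2]
wrist_force: [0.1, 0.3, 0.2]
finger_gap: 0.0003
gripper_force: 0.0
```

```bash
python3 -m pendant '0 0 0 0 0 0.7 1;0 0 0 0 0 1.5 1;0 0 0 0 0 1.5 1'; python3 - <<'E'
from h import *
s=snap('wrist','w2');st=robot.get_state(); print(st['eef_pos'],st['wrist_force'])
E
```

```text
clock: 2.95
eef_pos: [0.5088, -0.2078, 0.085]
orientation: [-180.0, 0.0, 3.2]
wrist_force: [0.4, -1.0, 0.4]
finger_gap: 0.0003
gripper_force: 0.0
[ 0.50879221 -0.20780247  0.0850519 ] [ 0.84073593 -0.4314765  -0.05561548]
```

View pics/w2.png

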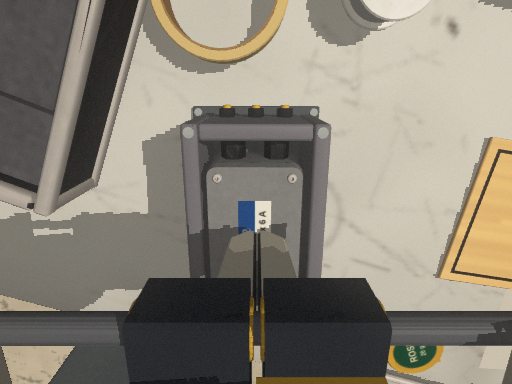

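```bash
python3 - <<'E'
from h import *
s=load('w2');P=cloud(s)
for u,v in [(217,190),(292,190),(215,240),(225,180),(192,200),(318,200),(260,132),(240,245),(100,280),(256,262),(248,250)]: print(u,v,P[v,u].round(4))
E
```

```text
217 190 [ 0.5355 -0.1814  0.0778]
292 190 [ 0.5381 -0.2259  0.078 ]
215 240 [ 0.5031 -0.1809  0.0785]
225 180 [ 0.5421 -0.186   0.0783]
192 200 [ 0.5284 -0.1665  0.078 ]
318 200 [ 0.5327 -0.2421  0.0779]
260 132 [ 0.5712 -0.2049  0.0777]
240 245 [ 0.5191 -0.1976  0.1152]
100 280 [ 0.4174 -0.0665 -0.0005]
256 262 [ 0.5167 -0.2058  0.1271]
248 250 [ 0.5198 -0.2017  0.1216]
```

```bash
python3 - <<'E'
from h import *
s=load('w2');P=cloud(s)
for u in (245,268):
  for v in range(226,250,2): print(u,v,P[v,u].round(4))
s=load('w1');P=cloud(s)
for v in range(226,262,4): print(v,P[v,250].round(4))
E
```

```text
245 226 [ 0.5132 -0.1991  0.0776]
245 228 [ 0.5123 -0.1992  0.0786]
245 230 [ 0.5107 -0.1992  0.0782]
245 232 [ 0.5193 -0.1995  0.0998]
245 234 [ 0.5191 -0.1996  0.102 ]
245 236 [ 0.5195 -0.1997  0.1053]
245 238 [ 0.5192 -0.1998  0.1072]
245 240 [ 0.5193 -0.1999  0.1098]
245 242 [ 0.5197 -0.2     0.1129]
245 244 [ 0.5191 -0.2     0.1139]
245 246 [ 0.5191 -0.2001  0.116 ]
245 248 [ 0.519  -0.2002  0.118 ]
268 226 [ 0.5142 -0.2132  0.0781]
268 228 [ 0.5127 -0.2133  0.0778]
268 230 [ 0.5118 -0.2134  0.0787]
268 232 [ 0.5199 -0.2121  0.0996]
268 234 [ 0.52   -0.212   0.1025]
268 236 [ 0.5198 -0.212   0.1046]
268 238 [ 0.5199 -0.2119  0.1072]
268 240 [ 0.5197 -0.2118  0.1091]
268 242 [ 0.52   -0.2117  0.112 ]
268 244 [ 0.5203 -0.2116  0.1149]
268 246 [ 0.5202 -0.2115  0.1171]
268 248 [ 0.5199 -0.2115  0.1184]
226 [ 0.4584 -0.204   0.0778]
230 [ 0.4194 -0.2046  0.0012]
234 [ 0.5169 -0.2037  0.2227]
238 [ 0.5171 -0.2038  0.228 ]
242 [ 0.5175 -0.2039  0.2334]
246 [ 0.5167 -0.204   0.2363]
250 [ 0.517  -0.204   0.2411]
254 [ 0.5175 -0.2041  0.2461]
258 [ 0.5175 -0.2042  0.2499]
```

```bash
python3 -m pendant '0 0 0 0 0 2 1;0 0 0 0 0 4 1;0 0 0 0 0 5 1;0 0 0 0 0 5 1'
```

```text
clock: 3.4
eef_pos: [0.5087, -0.2078, 0.0799]
orientation: [-180.0, 0.0, 3.2]
wrist_force: [-0.6, -0.0, -0.4]
finger_gap: 0.0003
gripper_force: 0.0
```

```bash
python3 -m pendant '0 0 0 0 0 2 1;0 0 0 0 0 4 1;0 0 0 0 0 5 1;0 0 0 0 0 5 1'
```

```text
clock: 3.8
eef_pos: [0.5087, -0.2077, 0.0749]
orientation: [-180.0, 0.0, 3.2]
wrist_force: [-0.0, -0.9, -0.6]
finger_gap: 0.0002
gripper_force: 0.0
```

```bash
python3 -m pendant '0 0 0 0 0 2 1;0 0 0 0 0 4 1;0 0 0 0 0 5 1;0 0 0 0 0 5 1'
```

```text
clock: 4.2
eef_pos: [0.5087, -0.2078, 0.0699]
orientation: [-180.0, 0.0, 3.2]
wrist_force: [-0.5, -0.6, 0.4]
finger_gap: 0.0004
gripper_force: 0.0
```

```bash
python3 -m pendant '0 0 0 0 0 2 1;0 0 0 0 0 4 1;0 0 0 0 0 5 1;0 0 0 0 0 6 1;0 0 0 0 0 6 1'
```

```text
clock: 4.7
eef_pos: [0.5088, -0.2078, 0.0643]
orientation: [180.0, 0.0, 3.2]
wrist_force: [-1.0, 0.7, 2.0]
finger_gap: 0.0004
gripper_force: 1.2
```

```bash
python3 -m pendant '0 0 0 0 0 1 1;0 0 0 0 0 2 1;0 0 0 0 0 2 1'
```

```text
clock: 5.0
eef_pos: [0.5088, -0.2078, 0.0622]
orientation: [180.0, -0.0, 3.2]
wrist_force: [-1.2, 0.1, 2.8]
finger_gap: 0.0
gripper_force: 1.7
```

```bash
python3 -m pendant '0 0 0 0 0 1 1;0 0 0 0 0 2 1;0 0 0 0 0 2.5 1;0 0 0 0 0 2.5 1'
```

```text
clock: 5.4
eef_pos: [0.5089, -0.2078, 0.0595]
orientation: [-180.0, 0.0, 3.2]
wrist_force: [-1.7, 1.2, 3.2]
finger_gap: 0.0005
gripper_force: 1.6
```

```bash
python3 -m pendant '0 0 0 0 0 -5 1;0 0 0 0 0 -20 1;0 0 0 0 0 -45 1;0 0 0 0 0 -75 0;0 0 0 0 0 -100 -1;0 0 0 0 0 -110 -1;0 0 0 0 0 -110 -1;0 0 0 0 0 -110 -1;0 0 0 0 0 -110 -1;0 0 0 0 0 -110 -1'
python3 - <<'E'
from h import *
s=snap('wrist','w3'); P=cloud(s)
st=robot.get_state(); print(st['eef_pos'],st['finger_gap'])
m=(abs(P[...,2]-.107)<.004)&(abs(P[...,0]-.51)<.1)&(abs(P[...,1]+.21)<.08)
print(m.sum(),np.median(P[m][:,2]) if m.any() else 0,cv2.minAreaRect(P[m][:,:2].astype(np.float32)) if m.any() else 0)
t=snap('top','t3'); Q=cloud(t)
m=(abs(Q[...,2]-.107)<.006)&(abs(Q[...,0]-.51)<.1)&(abs(Q[...,1]+.21)<.08); print('top',m.sum(),cv2.minAreaRect(Q[m][:,:2].astype(np.float32)))
E
```

```text
clock: 6.4
eef_pos: [0.5082, -0.2074, 0.1682]
orientation: [-179.9, 0.1, 3.2]
wrist_force: [-0.9, 0.2, 0.3]
finger_gap: 0.0517
gripper_force: 0.0
[ 0.50834905 -0.20751576  0.16844119] 0.055935628316340316
7358 0.10772634640196779 ((0.5107120871543884, -0.20490354299545288), (0.08217543363571167, 0.05743970721960068), 3.3256964683532715)
top 774 ((0.5067281126976013, -0.20842190086841583), (0.08163731545209885, 0.057339999824762344), 4.39886474609375)
```

View pics/w3.png

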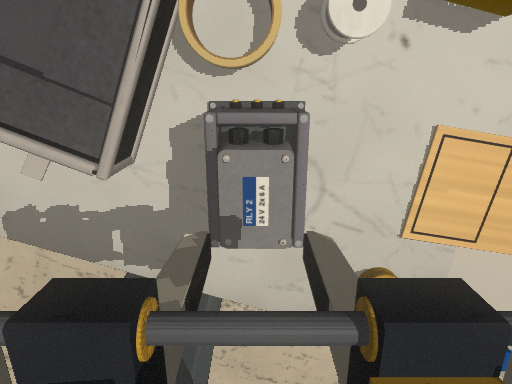

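```bash
python3 -m pendant '0 0 0 0 0 0 -1;0 0 0 0 0 0 -1;0 0 0 0 0 0 -1;0 0 0 0 0 0 -1;0 0 0 0 0 30 -1;0 0 0 0 0 60 -1;0 0 0 0 0 80 -1;0 0 0 0 0 92 -1;0 0 0 0 0 98 -1;0 0 0 0 0 99 -1;0 0 0 0 0 99 -1'
python3 - <<'E'
from h import *
s=snap('wrist','w4'); P=cloud(s)
E=s['extrinsics']
for u in range(60,460,25):
  c=P[:300,u,2]; k=np.nonzero((c[200:279]>.08)&(abs(P[200:279,u,0]-.519)<.004))[0]
  if len(k): print(u,200+k[0],P[200+k[0],u].round(4))
E
```

```text
clock: 7.6
eef_pos: [0.5094, -0.2082, 0.0714]
orientation: [180.0, -0.1, 3.2]
wrist_force: [0.6, 0.7, -0.4]
finger_gap: 0.093
gripper_force: 0.0
110 274 [ 0.5163 -0.144   0.1281]
135 246 [ 0.5172 -0.146   0.1035]
160 232 [ 0.517  -0.1533  0.0856]
210 243 [ 0.5229 -0.1836  0.1074]
235 246 [ 0.5222 -0.1958  0.108 ]
260 246 [ 0.5228 -0.2078  0.1078]
285 247 [ 0.5226 -0.22    0.1071]
310 249 [ 0.5229 -0.2319  0.1084]
360 241 [ 0.5229 -0.2598  0.0965]
385 276 [ 0.523  -0.2602  0.1299]
```

View pics/w4.png

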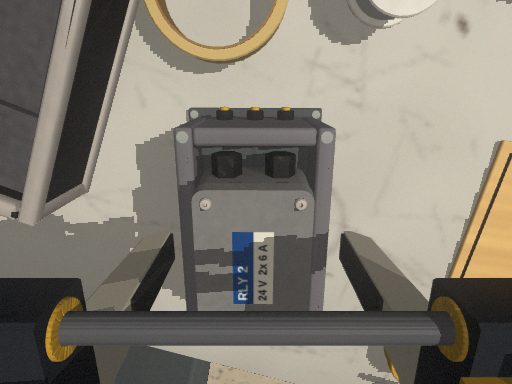

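```bash
python3 -m pendant '0 0 0 0 0 0 0;0 0 0 0 0 0 0.2;0 0 0 0 0 0 0.4;0 0 0 0 0 0 0.6;0 0 0 0 0 0 0.6;0 0 0 0 0 0 0.6;0 0 0 0 0 0 0.6;0 0 0 0 0 0 0.6;0 0 0 0 0 0 0.6;0 0 0 0 0 0 0.6'
```

```text
clock: 8.65
eef_pos: [0.5089, -0.2077, 0.0707]
orientation: [-180.0, 0.0, 3.2]
wrist_force: [0.5, 0.6, 0.6]
finger_gap: 0.0597
gripper_force: 30.0
```

```bash
python3 -m pendant '0 0 0 0 0 -4 0.6;0 0 0 0 0 -10 0.6;0 0 0 0 0 -18 0.6;0 0 0 0 0 -28 0.6;0 0 0 0 0 -40 0.6;0 0 0 0 0 -55 0.6;0 0 0 0 0 -70 0.6;0 0 0 0 0 -85 0.6;0 0 0 0 0 -95 0.6;0 0 0 0 0 -100 0.6;0 0 0 0 0 -100 0.6;0 0 0 0 0 -100 0.6'
python3 - <<'E'
from h import *
t=snap('top','t4'); Q=cloud(t); s=snap('wrist','w5');P=cloud(s)
st=robot.get_state(); print(st['eef_pos'],st['orientation'],st['finger_gap'])
z=st['eef_pos'][2]-.0067+.043
for n,A in(('top',Q),('wrist',P)):
  m=(abs(A[...,2]-z)<.004)&(abs(A[...,0]-.51)<.08)&(abs(A[...,1]+.21)<.04); print(n,m.sum(),np.median(A[m][:,2]),cv2.minAreaRect(A[m][:,:2].astype(np.float32)))
  m&=(A[...,0]<.56); print(A[m][:,:2].min(0),A[m][:,:2].max(0))
# depth plane tilt in wrist
m=(abs(P[...,2]-z)<.004)&(abs(P[...,0]-.535)<.02)&(abs(P[...,1]+.21)<.02);X=P[m]
print(np.linalg.lstsq(np.c_[X[:,:2],np.ones(len(X))],X[:,2],rcond=None)[0])
E
```

```text
clock: 9.85
eef_pos: [0.5086, -0.2077, 0.1702]
orientation: [-180.0, 0.0, 3.2]
wrist_force: [-1.1, 0.4, -1.3]
finger_gap: 0.06
gripper_force: 30.0
[ 0.50841504 -0.20754738  0.16985131] [-1.79945445e+02  7.14006813e-02  3.18150763e+00] 0.060070447532632174
top 721 0.20658615086250748 ((0.5004081130027771, -0.2048100382089615), (0.07898448407649994, 0.058002084493637085), 16.042959213256836)
[ 0.46508943 -0.24038375] [ 0.54614318 -0.18238295]
wrist 15226 0.20686738153106402 ((0.5186535716056824, -0.210058331489563), (0.06720457226037979, 0.08005466312170029), 3.820038318634033)
[ 0.4834102  -0.24996553] [ 0.55258861 -0.17001482]
[-0.02874735  0.0010141   0.22235401]
```

View pics/w5.png

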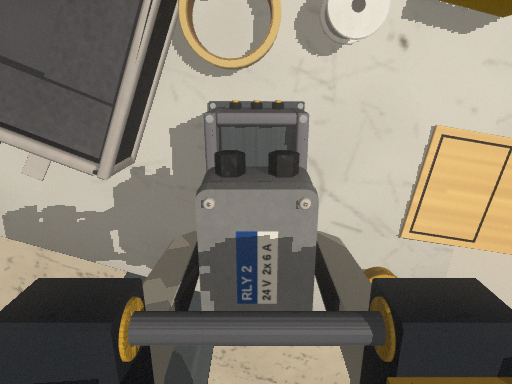

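```bash
python3 -m pendant '0 0 0.5 -1 8 0 0.6;0 0 1.5 -4 28 0 0.6;0 0 2.5 -7 53 0 0.6;0 0 3.5 -11 80 0 0.6;0 0 4.5 -15 108 0 0.6;0 0 5.5 -18 136 0 0.6;0 0 6.7 -22 163 0 0.6;0 0 7.9 -26 188 0 0.6;0 0 8.7 -29 207 0 0.6;0 0 9.1 -30 218 0 0.6;0 0 9.1 -30 222 0 0.6;0 0 9.1 -30 222 0 0.6;0 0 9.1 -30 222 20 0.6;0 0 9.1 -30 222 45 0.6;0 0 9.1 -30 222 65 0.6;0 0 9.1 -30 222 80 0.6;0 0 9.1 -30 222 90 0.6;0 0 9.1 -30 222 90 0.6;0 0 9.1 -30 222 90 0.6'
python3 - <<'E'
from h import *
snap('wrist','w6'); snap('top','t6')
E
```

```text
clock: 11.85
eef_pos: [0.4917, -0.4309, 0.0813]
orientation: [180.0, -0.0, -5.9]
wrist_force: [-0.4, -0.4, -0.7]
finger_gap: 0.0595
gripper_force: 30.0
```

View pics/w6.png

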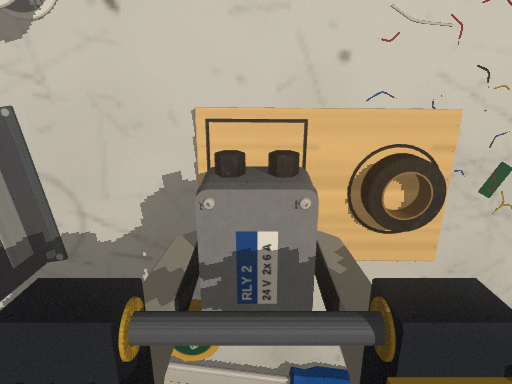

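```bash
python3 - <<'E'
from h import *
s=load('w6');P=cloud(s); st=robot.get_state(); e=st['eef_pos']; print(e)
y=np.radians(-5.9);tx=np.array([np.cos(y),np.sin(y)]);ty=np.array([tx[1],-tx[0]])
f=lambda u,v,h:np.array([(ray(s,u,v,h)[:2]-e[:2])@tx,(ray(s,u,v,h)[:2]-e[:2])@ty])*1e3
print('outline far corners',f(208,121,.004),f(306,121,.004))
print('board',f(195,108,.004),f(462,108,.004),f(436,261,.004))
zt=e[2]-.0067+.043; print(zt,P[215,260],P[225,225])
# block far edge from depth
M=abs(P[...,2]-zt)<.003; X=(P[M][:,:2]-e[:2]); a=X@tx*1e3;b=X@ty*1e3;k=(abs(b)<45)
print('top face tx max',np.percentile(a[k],99.5)); k&=(a>20)&(a<38); print('ty range',np.percentile(b[k],[.5,99.5]))
for v in range(165,200,3): print(v,P[v,258].round(4),f(258,v,P[v,258,2])[0].round(1))
E
```

```text
[ 0.49188026 -0.43157229  0.08193736]
outline far corners [ 61.53162158 -39.57730516] [61.62045915 35.77093939]
board [ 71.21956691 -49.03650073] [ 71.46340875 153.9316876 ] [-59.1561118  155.75698691]
0.11823735825367514 [ 0.52117826 -0.43392246  0.11879429] [ 0.51809437 -0.41720307  0.1193838 ]
top face tx max 42.07393871693942
ty range [-30.53417114  25.83819191]
165 [ 0.5191 -0.4333  0.0051] 27.2
168 [ 0.5348 -0.4345  0.0819] 43.0
171 [ 0.5348 -0.4345  0.089 ] 43.0
174 [ 0.5345 -0.4344  0.0942] 42.7
177 [ 0.5343 -0.4344  0.0996] 42.5
180 [ 0.5341 -0.4344  0.1045] 42.3
183 [ 0.5344 -0.4344  0.1109] 42.6
186 [ 0.534  -0.4343  0.1145] 42.1
189 [ 0.5338 -0.4343  0.1188] 42.0
192 [ 0.5322 -0.4341  0.1183] 40.4
195 [ 0.5307 -0.434   0.118 ] 38.9
198 [ 0.5293 -0.4338  0.118 ] 37.4
```

```bash
python3 -m pendant '0 0 0 0.5 0 10 0.6;0 0 0 0.5 0 25 0.6;0 0 0 0.5 0 40 0.6;0 0 0 0.5 0 52 0.6;0 0 0 0.5 0 60 0.6;0 0 0 0.5 0 64 0.6;0 0 0 0.5 0 66 0.6;0 0 0 0.5 0 67 0.6;0 0 0 0.5 0 67 0.6;0 0 0 0.5 0 67 0.6'
```

```text
clock: 12.95
eef_pos: [0.492, -0.4315, 0.0142]
orientation: [180.0, -0.0, -5.9]
wrist_force: [1.2, -0.3, -1.2]
finger_gap: 0.0597
gripper_force: 30.0
```

```bash
python3 -m pendant '0 0 0 0 0 0.5 0.6;0 0 0 0 0 1 0.6;0 0 0 0 0 1.5 0.6;0 0 0 0 0 2 0.6;0 0 0 0 0 2 0.6;0 0 0 0 0 2 0.6'
```

```text
clock: 13.55
eef_pos: [0.4917, -0.4312, 0.0116]
orientation: [-180.0, 0.0, -5.9]
wrist_force: [0.3, 0.1, -1.6]
finger_gap: 0.0601
gripper_force: 30.0
```

```bash
python3 -m pendant '0 0 0 0 0 0.3 0.6;0 0 0 0 0 0.6 0.6;0 0 0 0 0 0.8 0.6;0 0 0 0 0 0.8 0.6;0 0 0 0 0 0.8 0.6'
```

```text
clock: 14.05
eef_pos: [0.4917, -0.4312, 0.0108]
orientation: [-180.0, 0.0, -5.9]
wrist_force: [0.2, 0.1, -0.6]
finger_gap: 0.0595
gripper_force: 30.0
```

```bash
python3 -m pendant '0 0 0 0 0 0.2 0.6;0 0 0 0 0 0.4 0.6;0 0 0 0 0 0.4 0.6;0 0 0 0 0 0.4 0.6'
```

```text
clock: 14.45
eef_pos: [0.4917, -0.4312, 0.0108]
orientation: [180.0, -0.0, -5.9]
wrist_force: [-1.6, 0.8, 3.2]
finger_gap: 0.0598
gripper_force: 30.0
```

```bash
python3 -m pendant '0 0 0 0 0 0.2 0.6;0 0 0 0 0 0.4 0.6;0 0 0 0 0 0.4 0.6;0 0 0 0 0 0.4 0.6'
```

```text
clock: 14.85
eef_pos: [0.4917, -0.4312, 0.0108]
orientation: [180.0, -0.0, -5.9]
wrist_force: [-1.2, 2.5, 5.7]
finger_gap: 0.0599
gripper_force: 30.0
```

```bash
python3 -m pendant '0 0 0 0 0 -0.4 0.25;0 0 0 0 0 -0.4 0;0 0 0 0 0 -0.4 -0.4;0 0 0 0 0 -0.4 -0.8;0 0 0 0 0 -0.4 -0.8;0 0 0 0 0 -0.4 -0.8;0 0 0 0 0 -0.4 -0.8;0 0 0 0 0 -0.4 -0.8;0 0 0 0 0 -10 -0.8;0 0 0 0 0 -30 -0.8;0 0 0 0 0 -60 -0.8;0 0 0 0 0 -95 -0.8;0 0 0 0 0 -130 -0.8;0 0 0 0 0 -150 -0.8;0 0 0 -40 0 -160 -0.8;0 0 0 -80 0 -160 -0.8;0 0 0 -100 0 -160 -0.8;0 0 0 -100 0 -160 -0.8'
python3 - <<'E'
from h import *
s=snap('wrist','w7')
E
```

```text
clock: 16.65
eef_pos: [0.3902, -0.4208, 0.1713]
orientation: [180.0, 0.0, -6.0]
wrist_force: [-0.2, -0.0, -0.2]
finger_gap: 0.0837
gripper_force: 0.0
```

View pics/w7.png

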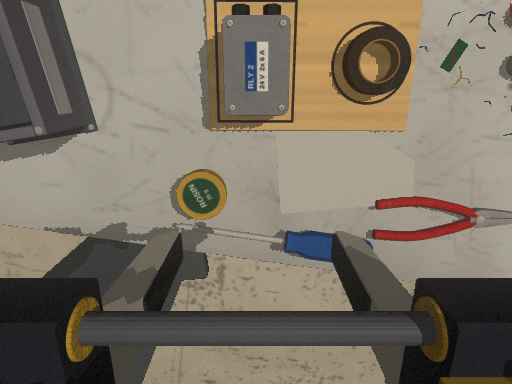

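The box lies flat and square inside the outline (outline x 218–296, near edge y 122; box inside it). The tape roll is still in its circle.

```bash
python3 -c "
from rig import robot
print(robot.finish_job())"
```

```text
the job is handed in; nothing more can be done
None
```

The relay box was pressed free of its nest, lifted out, set down flat inside the rectangular outline and released. The tape roll was left where it was, and the job was handed in at about 17 s (limit 48 s).

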